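# Find the full ribbon carton by its weight and load the supply dock

## Robot

A 6-joint arm with a two-finger parallel gripper is mounted at the origin on the work surface. World frame = base frame: x ahead of the robot, y to its left, z up, the work surface at z = 0. Lengths are in mm, angles in rad, forces in N, time in s.
With the tool pointing down it reaches from about 400 to 925 mm from the base axis. Payload 12.5 kg.
Tool frame: the origin (TCP) lies midway between the tips of the shut fingers; the grasp point (between the pads) lies 19 mm behind it; z points along the fingers, y is the line along which they close (so a half turn about z gives the same grasp; the last joint's range is limited). The gripper opens to 95 mm and grips with 3 to 60 N. Pads are 20 mm wide; open, the fingers measure 119 mm over their backs; the gripper's body (75 mm by 180 mm) begins 59 mm behind the grasp point.
Start: joints at [-1.419, 0.491, 1.559, -0, 1.092, -0.106], TCP at [159.369, -604.358, 214.661] pointing down, gripper open.
Joint ranges: [-3.1, 3.1], [-0.84, 2.19], [0.05, 2.79], [-1.13, 4.28], [0.06, 2.93], [-2.69, 2.69]. Speed limits (rad/s): [2.22, 2.22, 2.79, 3.14, 3.14, 3.14].

## Interface

Orientations are given as [roll, pitch, yaw] about the fixed x, y, z axes, in that order (R = Rz(yaw) Ry(pitch) Rx(roll)).
In Python, from cell import env gives the robot as it stands.
- The arm moves only by the tool carry_out, never from a script. Its argument "series" is a list of rows, each a list of 4 numbers: the shift along the world's x, y, z normalised to -1 to 1, where 1 is 5 cm, then the turn about the world's z normalised to -1 to 1, where 1 is 6 degrees. In form: [[x, y, z, turn], ...]. A call has exactly 5 rows; each row shifts and turns the commanded pose from where the row before left it; what a row does not reach is not made up. A row lasts 1/10 s, in which the tool goes at most 50 mm and 8.59 degrees, less where a joint would pass 70% of its speed; a pose out of reach is approached as far as the arm can. A call with a number of a shift or a turn outside -1 to 1 is refused whole. A call with a gripper value outside its range is refused whole. "fingers" is the closure, from -1 (fully open) to 1 (shut), set as the call begins (left out, the last holds). The fingers move at their own pace and stop on an object; the grip force is fixed at half the most. Time passes only in rows, so rows that do not move let the fingers close, or fill a call up. It gives the time, the measured TCP pose, the force, the opening and the grip force at its end, in the units of the state.
- env.state(): the state, without advancing time (a new reading comes with each control period).
- env.read_camera(name): name is "scene" or "top" or "wrist"; returns the picture (384x512x3 uint8, red, green, blue); there is no depth.
- env.calibration(name): a dict with "K" (3x3 intrinsics, pixels), "pose" (4x4, takes a point from camera to world coordinates). Camera axes: x right, y down, z forward; pixel columns grow to the right and rows downward; lengths in mm; the calibration is good to about 2 mm. A picture is of the moment at which its call begins: read the wrist's pose just before it. calibration takes no time and is no camera call; for the wrist camera it gives the pose at the moment of the call.
- env.job_done(): hands the job in; it is judged then, once.
Trained networks look in the newest picture that a camera, given by its name, has taken for a name from the list of things; names that differ only in an ending like _2 or _b are one class to them, and where a whole thing is asked for, a point or a joint stands for the part that bears it (a point fixed in the world has none). Each returns a list of dicts, best first, with "conf" (0 to 1); they miss things now and then, are a little off and sometimes report something else, mostly with a low value. They report only what shows in the picture. A call takes as long as a camera call. They do not tell look-alikes from the thing itself.
- env.look_for(camera, label): "position" ([row, column] as shares, 0 to 1, of the picture: columns of its width, rows of its height, amid what is visible of it).
The state is a dict: "t": time; "joints": joint angles; "qvel": joint speeds; "tau": joint torques, N m; "eef_pos": TCP position; "tcp_rot": TCP orientation; "ft_force": force on the tool from outside, world axes, zero at the start; "moment": the same for the moment, N m; "opening": opening from 0.0 (shut) to 1.0 (fully open); "grip_force": force on a finger pad.
Only numpy, scipy, OpenCV 4.12 (cv2) and the standard library are available. Lean on these libraries where they do the work, as an engineer would, in place of code of your own. Each camera call takes 0.05 s, during which the arm holds its last target. There are 200 camera calls.

## Task

Three ribbon cartons on the bench look the same, but only one still holds a full roll; the other two hold just an empty core. Heft them to find the full, heavy one and set it down gently, upright and in the middle of the metal plate in the white supply dock, so that its weight sinks the plate. Leave the two light cartons standing upright on the bench away from the dock, and do not disturb the other things.

Things in the scene. Friction and masses are not known exactly. Their poses are not given: they have to be found in the camera images.
- carton_a: one of three look-alike closed cardboard boxes, tape strip on top: 56 mm along its x, 72 mm along its y, 90 mm tall. Origin: centre of underside, z up. Rigid: may be gripped across the 56 mm with 30 N. One of the three (which one changes with the start) holds a full roll and weighs 0.40 to 0.60 kg; the others, with an empty core, 0.09 to 0.14 kg. The roll inside has about 2 mm of play.
- carton_b: one of three look-alike closed cardboard boxes, tape strip on top: 56 mm along its x, 72 mm along its y, 90 mm tall. Origin: centre of underside, z up. Rigid: may be gripped across the 56 mm with 30 N. One of the three (which one changes with the start) holds a full roll and weighs 0.40 to 0.60 kg; the others, with an empty core, 0.09 to 0.14 kg. The roll inside has about 2 mm of play.
- carton_c: one of three look-alike closed cardboard boxes, tape strip on top: 56 mm along its x, 72 mm along its y, 90 mm tall. Origin: centre of underside, z up. Rigid: may be gripped across the 56 mm with 30 N. One of the three (which one changes with the start) holds a full roll and weighs 0.40 to 0.60 kg; the others, with an empty core, 0.09 to 0.14 kg. The roll inside has about 2 mm of play.
- dock: supply dock fixed to the bench: a low white square tray, 150 x 150 mm, with a rim 15 mm thick whose top is 55 mm above the bench; inside it a square well of 120 x 120 mm with a bare metal plate as its floor. Origin: centre of its underside, at bench height; x and y along its sides, z up.
- plate_top (a point): centre of the upper face of the dock's sprung metal plate (114 x 114 mm); with nothing on it it is 50 mm above the bench, 5 mm below the rim. It moves down with the plate.
- plate (a joint): how far the sprung plate has sunk, m: 0 = up, 0.012 = fully down. The spring is preloaded: about 1.7 N starts it moving and about 3.5 N holds it fully down, so it sinks at least 8 mm under the full carton and stays up under an empty one.
- pen: marker pen lying on the bench, 140 mm long along its x, 13 mm thick. Origin: under its middle. A bystander.
- cassette: small open white tissue cassette, 40 x 28 x 6 mm, lying on the bench. Origin: centre of its underside. A bystander.
- jar: small clear specimen jar with white cap, 40 mm diameter, 60 mm tall. Origin: centre of its underside. A bystander.
- pen_cup: empty blue plastic cup, 70 mm across, 90 mm tall. Origin: centre of its underside. A bystander.
Mind the look-alikes: they are no part of the job. Leave any yellow look-alike of the carton_a alone. Leave any green look-alike of the carton_b alone.

How it is judged:
By the outcome, as a careful person would: the job done as asked, in the order asked, and still so for the second after the job is handed in, with the robot touching nothing.
It also fails if it takes over 64 s, if anything falls off the work surface, if the arm or the gripper's body presses on something with over 40 N, if the wrist force passes 120 N, or if a joint passes its speed limit or range.

## Working session

There is one attempt and no reset: what is moved stays moved. The work goes in short steps, Python scripts to look and compute and a tool call to move; the robot and the scene stay as the last step left them, time stands still between calls to the robot, and variables do not carry over. Pictures are saved under pics/ and viewed, at most 10 in all, crops included, and the job is handed in when it is done.

Besides the shell and the picture viewer there is one more tool, called after "Emit:" as name([rows], argument=value, ...), one row to a line, values as JSON. carry_out: Moves the arm, as the interface text tells. Its arguments: {"type":"object","properties":{"series":{"type":"array","items":{"type":"array","items":{"type":"number","minimum":-1,"maximum":1}}},"fingers":{"type":"number"}},"required":["series"]}

```bash
mkdir -p pics; ls; python3 - <<'E'
from cell import env
import cv2,numpy as np
s=env.state();print(s)
ims=[]
for c in("top","scene"):
    im=env.read_camera(c);cv2.imwrite(f"pics/{c}0.png",im[...,::-1])
    k=env.calibration(c);print(c,np.round(k["K"],1).tolist(),np.round(k["pose"],3).tolist())
    for l in("carton_a","dock","pen","cassette","jar","pen_cup"):
        print(l,[(np.round(np.array(d["position"])*[384,512]).tolist(),round(d["conf"],2)) for d in env.look_for(c,l)])
E
```

```text
pics
{'t': 0.0, 'joints': array([-1.41860439e+00,  4.91535777e-01,  1.55946715e+00, -2.23536031e-05,
        1.09169061e+00, -1.05574464e-01]), 'qvel': array([-0.00106034,  0.00047524,  0.00072015, -0.00150117, -0.00018421,
        0.00053484]), 'tau': array([-3.65790336e-03, -6.12653446e+01, -2.58188331e+01,  6.92856289e-02,
        4.81658068e-02, -7.83785026e-05]), 'eef_pos': array([ 159.319714  , -604.09286134,  214.07042777]), 'tcp_rot': array([-3.14049581e+00, -9.62947324e-05,  2.57776659e-01]), 'ft_force': array([-0.80325285,  0.43037255, -0.1174279 ]), 'moment': array([ 1.29632215e-02,  4.08896235e-05, -2.40996722e-02]), 'grip_force': 0.0, 'opening': 0.9969301607994616}
top [[374.1, 0.0, 253.5], [0.0, 374.1, 189.2], [0.0, 0.0, 1.0]] [[-0.012, -0.998, 0.055, 506.576], [-1.0, 0.012, 0.001, -57.826], [-0.001, -0.055, -0.998, 1044.265], [0.0, 0.0, 0.0, 1.0]]
carton_a [([208.0, 402.0], 0.86), ([167.0, 243.0], 0.77), ([225.0, 202.0], 0.65), ([187.0, 282.0], 0.64), ([194.0, 358.0], 0.63)]
dock [([202.0, 109.0], 0.57)]
pen [([221.0, 315.0], 0.69)]
cassette [([218.0, 241.0], 0.59)]
jar [([227.0, 163.0], 0.57)]
pen_cup [([135.0, 314.0], 0.89)]
scene [[401.0, 0.0, 253.1], [0.0, 401.0, 194.1], [0.0, 0.0, 1.0]] [[-0.836, 0.34, -0.431, 1104.533], [0.549, 0.523, -0.652, 766.672], [0.004, -0.782, -0.623, 820.341], [0.0, 0.0, 0.0, 1.0]]
carton_a [([151.0, 210.0], 0.97), ([204.0, 308.0], 0.97), ([130.0, 203.0], 0.9), ([206.0, 241.0], 0.73)]
dock [([278.0, 345.0], 0.94)]
pen [([164.0, 256.0], 0.61)]
cassette []
jar [([232.0, 329.0], 0.76)]
pen_cup [([179.0, 191.0], 0.56)]
```

```bash
python3 - <<'E'
import cv2
a=cv2.imread("pics/top0.png")[100:270,60:460]
cv2.imwrite("pics/top0c.png",cv2.resize(a,None,fx=2,fy=2,interpolation=cv2.INTER_CUBIC))
E
```

```text
(no output)
```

View pics/top0c.png

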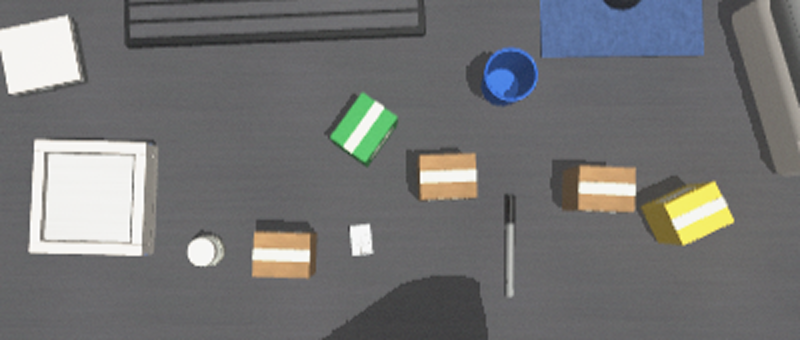

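View pics/scene0.png

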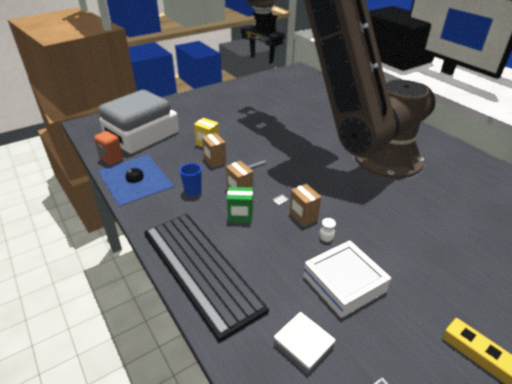

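The top crop shows three brown cartons at full-picture px (col,row) about (284,188), (363,194) and (201,227). The dock is near (107,198), and there are green and yellow decoys. The tape strips run along world y, so I'll grip along world x.

```bash
cat > h.py <<'E'
import cv2,numpy as np
from cell import env
def toworld(uv,z,cam="top"):
    k=env.calibration(cam);P=k["pose"]
    d=P[:3,:3]@np.linalg.inv(k["K"])@np.array([uv[0],uv[1],1.])
    return P[:3,3]+d*(z-P[2,3])/d[2]
def rect(mask,roi,z):
    x0,y0,x1,y1=roi;m=np.zeros(mask.shape,np.uint8);m[y0:y1,x0:x1]=mask[y0:y1,x0:x1]
    n,l,st,_=cv2.connectedComponentsWithStats(m);i=1+np.argmax(st[1:,4])
    vs,us=np.nonzero(l==i)
    p=np.array([toworld((u,v),z)[:2] for u,v in zip(us,vs)],np.float32)
    return cv2.minAreaRect(p),p.mean(0),len(p)
E
python3 - <<'E'
from h import *
im=cv2.imread("pics/top0.png");hsv=cv2.cvtColor(im,cv2.COLOR_BGR2HSV)
H,S,V=[hsv[...,i].astype(int) for i in range(3)]
white=((V>170)&(S<70)).astype(np.uint8)
brown=((H<20)&(S>80)&(V>40)).astype(np.uint8)
bright=(((H<20)&(S>80)&(V>150))|(white>0)).astype(np.uint8)
for n,(u,v) in dict(A=(284,188),B=(363,194),C=(201,227)).items():
    r=(u-20,v-17,u+20,v+17)
    print(n,"tape",rect(white,r,90),"top",rect(bright,r,90), "brown V", np.unique(V[brown>0]//20*20,return_counts=True) if n=="A" else "")
print("dock",rect(white,(65,160,140,235),55))
for n,(u,v,z) in dict(green=(242,163,90),jar=(162,225,60),cassette=(241,220,6),pen=(315,221,10),cup=(315,137,90),yellow=(405,206,90)).items(): print(n,toworld((u,v),z).round())
E
```

```text
A tape (((562.6719970703125, -133.85755920410156), (16.19371795654297, 69.74723052978516), 1.7125893831253052), array([ 562.69385, -133.30035], dtype=float32), 181) top (((561.6981201171875, -133.87684631347656), (69.20258331298828, 56.30794143676758), 89.32003784179688), array([ 562.4479 , -133.92949], dtype=float32), 614) brown V (array([ 40,  60,  80, 100, 120, 140, 160, 180, 200, 220]), array([   1,    1,  455,  181,   58,   79,  111,  288, 1129,  357]))
B tape (((543.9215087890625, -336.4206237792969), (71.59353637695312, 15.324499130249023), 89.32281494140625), array([ 544.32465, -337.18015], dtype=float32), 185) top (((543.9266967773438, -336.46319580078125), (71.5274887084961, 56.340938568115234), 88.51654815673828), array([ 543.97577, -336.26093], dtype=float32), 623) brown V 
C tape (((464.911376953125, 79.93514251708984), (71.2549057006836, 15.18484115600586), 89.33045959472656), array([464.71292 ,  80.253296], dtype=float32), 190) top (((464.9534912109375, 79.88375854492188), (71.35641479492188, 55.67788314819336), 89.3320541381836), array([464.47607 ,  79.741356], dtype=float32), 637) brown V Traceback (most recent call last):
  File "<stdin>", line 10, in <module>
  File "h.py", line 11, in rect
    p=np.array([toworld((u,v),z)[:2] for u,v in zip(us,vs)],np.float32)
                ~~~~~~~^^^^^^^^^
  File "h.py", line 4, in toworld
    k=env.calibration(cam);P=k["pose"]
ValueError: time passes only in moves, steps and waits
```

Tops measure 71x56 mm, which matches the spec. I'll cache the calibration and do the dock and bystanders.

```bash
sed -i 's/^def toworld/import functools\ncal=functools.lru_cache(None)(lambda c:env.calibration(c))\ndef toworld/; s/k=env.calibration(cam);/k=cal(cam);/' h.py
python3 - <<'E'
from h import *
im=cv2.imread("pics/top0.png");hsv=cv2.cvtColor(im,cv2.COLOR_BGR2HSV)
S,V=hsv[...,1].astype(int),hsv[...,2].astype(int)
for t in(200,225,240):
    print(t,rect(((V>t)&(S<70)).astype(np.uint8),(65,160,146,235),55)) 
for n,(u,v,z) in dict(green=(242,163,90),jar=(162,225,60),cassette=(241,220,6),pen=(315,221,10),cup=(315,137,90),yellow=(405,206,90)).items(): print(n,toworld((u,v),z).round())
print(V[200,70:142].tolist()); print(V[162:232,105].tolist())
E
```

```text
200 (((541.9422607421875, 340.2682189941406), (148.6488494873047, 148.99400329589844), 87.83003997802734), array([541.4195 , 338.84604], dtype=float32), 2945)
225 (((541.7492065429688, 338.6470642089844), (111.81016540527344, 111.72017669677734), 87.74382019042969), array([541.60406, 338.69373], dtype=float32), 1787)
240 (((541.6283569335938, 338.66412353515625), (111.0544662475586, 108.50853729248047), 89.32024383544922), array([543.2477 , 337.20758], dtype=float32), 1678)
green [627. -28.  90.]
jar [470. 184.  60.]
cassette [479. -21.   6.]
pen [ 474. -225.   10.]
cup [ 692. -217.   90.]
yellow [ 512. -442.   90.]
[102, 102, 103, 104, 101, 122, 245, 246, 246, 246, 245, 129, 138, 235, 242, 242, 242, 242, 242, 242, 242, 242, 242, 242, 243, 242, 242, 243, 242, 242, 243, 243, 243, 243, 243, 243, 242, 243, 242, 242, 243, 243, 243, 243, 242, 243, 243, 243, 243, 242, 242, 243, 243, 242, 243, 240, 176, 246, 246, 246, 246, 245, 134, 138, 139, 137, 141, 147, 107, 107, 104, 107]
[109, 105, 105, 106, 105, 106, 99, 66, 188, 246, 246, 246, 246, 240, 142, 196, 243, 243, 243, 242, 242, 241, 242, 243, 243, 243, 243, 243, 243, 242, 243, 243, 243, 242, 242, 242, 243, 243, 243, 243, 242, 242, 242, 242, 242, 242, 242, 242, 241, 241, 242, 242, 242, 242, 242, 242, 242, 237, 193, 207, 246, 246, 246, 246, 239, 128, 108, 104, 107, 106]
```

Emit:
carry_out([
  [0.513, 0.357, 0, 0.828],
  [0.513, 0.357, 0, 0.828],
  [0.513, 0.357, 0, 0.828],
  [0.513, 0.357, 0, 0.828],
  [0.513, 0.357, 0, 0.828],
], fingers=-1)

```text
t: 1.2
eef_pos: [288.5, -514.4, 214.8]
tcp_rot: [3.141, 0.0, 0.695]
ft_force: [-0.4, -0.2, -0.3]
opening: 1.001
grip_force: 0.0
```

Emit:
carry_out([
  [0.513, 0.357, 0, 0.828],
  [0.513, 0.357, 0, 0.828],
  [0.513, 0.357, 0, 0.828],
  [0.513, 0.357, 0, 0.828],
  [0.513, 0.357, 0, 0.828],
])

```text
t: 1.7
eef_pos: [416.9, -425.0, 214.8]
tcp_rot: [3.141, 0.0, 1.128]
ft_force: [0.3, -0.1, -0.1]
opening: 0.998
grip_force: 0.0
```

Emit:
carry_out([
  [0.513, 0.357, 0, 0.828],
  [0.513, 0.357, 0, 0.828],
  [0.513, 0.357, 0, 0.828],
  [0.513, 0.357, 0, 0.828],
  [0.513, 0.357, 0, 0.828],
])

```text
t: 2.2
eef_pos: [545.1, -335.7, 214.7]
tcp_rot: [3.141, 0.0, 1.562]
ft_force: [-0.4, -0.2, 0.4]
opening: 0.999
grip_force: 0.0
```

Emit:
carry_out([
  [0, 0, 0, 0],
  [0, 0, 0, 0],
  [0, 0, 0, 0],
  [0, 0, 0, 0],
  [0, 0, 0, 0],
])

```text
t: 2.7
eef_pos: [543.5, -337.3, 214.8]
tcp_rot: [3.141, 0.0, 1.557]
ft_force: [-0.3, -0.0, -1.1]
opening: 0.999
grip_force: 0.0
```

Emit:
carry_out([
  [0, 0, -0.7, 0],
  [0, 0, -0.9, 0],
  [0, 0, -0.9, 0],
  [0, 0, -0.6, 0],
  [0, 0, -0.36, 0],
])

```text
t: 3.2
eef_pos: [542.9, -336.4, 39.0]
tcp_rot: [-3.139, -0.002, 1.557]
ft_force: [0.2, -0.8, -0.5]
opening: 1.0
grip_force: 0.0
```

Emit:
carry_out([
  [0, 0, 0, 0],
  [0, 0, 0, 0],
  [0, 0, 0, 0],
  [0, 0, 0, 0],
  [0, 0, 0, 0],
], fingers=1)

```text
t: 3.7
eef_pos: [544.4, -336.8, 42.7]
tcp_rot: [3.14, 0.001, 1.558]
ft_force: [-0.5, 0.2, 0.8]
opening: 0.639
grip_force: 0.0
```

Emit:
carry_out([
  [0, 0, 0, 0],
  [0, 0, 0, 0],
  [0, 0, 0, 0],
  [0, 0, 0, 0],
  [0, 0, 0, 0],
])

```text
t: 4.2
eef_pos: [544.4, -336.8, 42.5]
tcp_rot: [3.141, 0.001, 1.559]
ft_force: [-0.7, 1.4, 6.4]
opening: 0.594
grip_force: 29.7
```

Emit:
carry_out([
  [0, 0, 0.1, 0],
  [0, 0, 0.2, 0],
  [0, 0, 0.2, 0],
  [0, 0, 0.1, 0],
  [0, 0, 0, 0],
])

```text
t: 4.7
eef_pos: [544.5, -336.8, 72.8]
tcp_rot: [3.14, 0.001, 1.558]
ft_force: [0.4, -0.4, -1.6]
opening: 0.591
grip_force: 29.7
```

Emit:
carry_out([
  [0, 0, 0, 0],
  [0, 0, 0, 0],
  [0, 0, 0, 0],
  [0, 0, 0, 0],
  [0, 0, 0, 0],
])

```text
t: 5.2
eef_pos: [544.1, -336.6, 71.5]
tcp_rot: [-3.141, -0.0, 1.558]
ft_force: [0.0, -0.8, -1.1]
opening: 0.592
grip_force: 29.7
```

Fz is about −1.3 N, so this one is light. I'll put it back and go to A.

Emit:
carry_out([
  [0, 0, -0.2, 0],
  [0, 0, -0.2, 0],
  [0, 0, -0.12, 0],
  [0, 0, -0.06, 0],
  [0, 0, -0.02, 0],
])

```text
t: 5.7
eef_pos: [543.6, -336.3, 42.4]
tcp_rot: [-3.141, -0.001, 1.558]
ft_force: [-8.5, 5.3, 22.0]
opening: 0.593
grip_force: 29.8
```

Emit:
carry_out([
  [0, 0, 0, 0],
  [0, 0, 0, 0],
  [0, 0, 0, 0],
  [0, 0, 0, 0],
  [0, 0, 0, 0],
])

```text
t: 6.2
eef_pos: [543.7, -336.4, 42.4]
tcp_rot: [-3.141, -0.0, 1.558]
ft_force: [-5.1, 2.9, 11.5]
opening: 0.593
grip_force: 29.7
```

Emit:
carry_out([
  [0, 0, 0, 0],
  [0, 0, 0, 0],
  [0, 0, 0, 0],
  [0, 0, 0, 0],
  [0, 0, 0, 0],
], fingers=-1)

```text
t: 6.7
eef_pos: [544.1, -336.6, 41.5]
tcp_rot: [-3.141, -0.0, 1.558]
ft_force: [0.3, -0.9, -0.2]
opening: 0.954
grip_force: 0.0
```

Emit:
carry_out([
  [0, 0, 0.2, 0],
  [0, 0, 0.6, 0],
  [0, 0, 0.8, 0],
  [0, 0, 0.8, 0],
  [0, 0, 0.4, 0],
])

```text
t: 7.2
eef_pos: [544.8, -337.1, 186.1]
tcp_rot: [3.138, 0.003, 1.558]
ft_force: [-0.6, 0.2, -0.2]
opening: 1.0
grip_force: 0.0
```

Emit:
carry_out([
  [0.074, 0.81, 0, 0],
  [0.074, 0.81, 0, 0],
  [0.074, 0.81, 0, 0],
  [0.074, 0.81, 0, 0],
  [0.074, 0.81, 0, 0],
])

```text
t: 7.7
eef_pos: [562.6, -132.6, 182.5]
tcp_rot: [3.141, 0.0, 1.558]
ft_force: [0.5, -0.6, -0.4]
opening: 0.999
grip_force: 0.0
```

Emit:
carry_out([
  [0, 0, 0, 0],
  [0, 0, 0, 0],
  [0, 0, 0, 0],
  [0, 0, 0, 0],
  [0, 0, 0, 0],
])

```text
t: 8.2
eef_pos: [562.5, -135.1, 181.6]
tcp_rot: [3.142, 0.0, 1.557]
ft_force: [0.0, -0.6, -0.8]
opening: 0.998
grip_force: 0.0
```

Emit:
carry_out([
  [0, 0, -0.6, 0],
  [0, 0, -0.7, 0],
  [0, 0, -0.7, 0],
  [0, 0, -0.5, 0],
  [0, 0, -0.28, 0],
])

```text
t: 8.7
eef_pos: [561.8, -134.5, 40.6]
tcp_rot: [-3.139, -0.001, 1.557]
ft_force: [-0.2, -0.7, 0.1]
opening: 1.005
grip_force: 0.0
```

Emit:
carry_out([
  [0, 0, 0, 0],
  [0, 0, 0, 0],
  [0, 0, 0, 0],
  [0, 0, 0, 0],
  [0, 0, 0, 0],
], fingers=1)

```text
t: 9.2
eef_pos: [562.9, -134.2, 43.5]
tcp_rot: [3.14, 0.0, 1.558]
ft_force: [0.6, -0.3, 0.5]
opening: 0.638
grip_force: 0.0
```

Emit:
carry_out([
  [0, 0, 0, 0],
  [0, 0, 0, 0],
  [0, 0, 0, 0],
  [0, 0, 0, 0],
  [0, 0, 0, 0],
])

```text
t: 9.7
eef_pos: [562.9, -134.2, 43.3]
tcp_rot: [3.141, 0.0, 1.558]
ft_force: [-0.6, 0.3, 6.5]
opening: 0.592
grip_force: 29.7
```

Emit:
carry_out([
  [0, 0, 0.1, 0],
  [0, 0, 0.2, 0],
  [0, 0, 0.2, 0],
  [0, 0, 0.1, 0],
  [0, 0, 0, 0],
])

```text
t: 10.2
eef_pos: [563.0, -134.2, 73.8]
tcp_rot: [3.14, 0.001, 1.558]
ft_force: [0.3, 0.7, -1.6]
opening: 0.593
grip_force: 29.7
```

Emit:
carry_out([
  [0, 0, 0, 0],
  [0, 0, 0, 0],
  [0, 0, 0, 0],
  [0, 0, 0, 0],
  [0, 0, 0, 0],
])

```text
t: 10.7
eef_pos: [562.6, -134.1, 72.5]
tcp_rot: [-3.141, -0.0, 1.558]
ft_force: [-0.2, 0.5, -0.2]
opening: 0.592
grip_force: 29.7
```

A is light too. I'll put it back, then pick up C and confirm it is heavy.

Emit:
carry_out([
  [0, 0, -0.2, 0],
  [0, 0, -0.2, 0],
  [0, 0, -0.1, 0],
  [0, 0, -0.05, 0],
  [0, 0, -0.03, 0],
])

```text
t: 11.2
eef_pos: [562.5, -134.0, 43.3]
tcp_rot: [-3.141, -0.0, 1.558]
ft_force: [-4.9, 3.0, 14.6]
opening: 0.588
grip_force: 29.7
```

Emit:
carry_out([
  [0, 0, 0, 0],
  [0, 0, 0, 0],
  [0, 0, 0, 0],
  [0, 0, 0, 0],
  [0, 0, 0, 0],
])

```text
t: 11.7
eef_pos: [562.6, -134.1, 43.7]
tcp_rot: [3.141, 0.0, 1.558]
ft_force: [1.0, -0.6, -1.9]
opening: 0.594
grip_force: 29.7
```

Emit:
carry_out([
  [0, 0, 0, 0],
  [0, 0, 0, 0],
  [0, 0, 0, 0],
  [0, 0, 0, 0],
  [0, 0, 0, 0],
], fingers=-1)

```text
t: 12.2
eef_pos: [562.6, -134.1, 43.7]
tcp_rot: [3.141, 0.0, 1.558]
ft_force: [-0.3, 0.3, 0.4]
opening: 0.954
grip_force: 0.0
```

Emit:
carry_out([
  [0, 0, 0.2, 0],
  [0, 0, 0.6, 0],
  [0, 0, 0.8, 0],
  [0, 0, 0.8, 0],
  [0, 0, 0.4, 0],
])

```text
t: 12.7
eef_pos: [563.3, -134.3, 187.8]
tcp_rot: [3.137, 0.001, 1.558]
ft_force: [0.2, 0.0, -0.4]
opening: 0.999
grip_force: 0.0
```

Emit:
carry_out([
  [-0.392, 0.856, 0, 0],
  [-0.392, 0.856, 0, 0],
  [-0.392, 0.856, 0, 0],
  [-0.392, 0.856, 0, 0],
  [-0.392, 0.856, 0, 0],
])

```text
t: 13.2
eef_pos: [463.6, 81.3, 184.5]
tcp_rot: [3.141, -0.0, 1.558]
ft_force: [0.8, 0.1, 0.5]
opening: 0.999
grip_force: 0.0
```

Emit:
carry_out([
  [0, 0, 0, 0],
  [0, 0, 0, 0],
  [0, 0, 0, 0],
  [0, 0, 0, 0],
  [0, 0, 0, 0],
])

```text
t: 13.7
eef_pos: [465.0, 79.0, 183.6]
tcp_rot: [3.142, 0.0, 1.557]
ft_force: [-0.5, -0.7, 0.3]
opening: 0.998
grip_force: 0.0
```

Emit:
carry_out([
  [0, 0.01, -0.6, 0],
  [0, 0, -0.7, 0],
  [0, 0, -0.7, 0],
  [0, 0, -0.5, 0],
  [0, 0, -0.3, 0],
])

```text
t: 14.2
eef_pos: [464.2, 79.7, 41.7]
tcp_rot: [-3.139, 0.0, 1.557]
ft_force: [1.2, 0.4, 0.3]
opening: 0.999
grip_force: 0.0
```

Emit:
carry_out([
  [0, 0, 0, 0],
  [0, 0, 0, 0],
  [0, 0, 0, 0],
  [0, 0, 0, 0],
  [0, 0, 0, 0],
], fingers=1)

```text
t: 14.7
eef_pos: [464.9, 80.4, 44.3]
tcp_rot: [3.14, -0.0, 1.558]
ft_force: [-0.2, -0.1, -0.3]
opening: 0.637
grip_force: 0.0
```

Emit:
carry_out([
  [0, 0, 0, 0],
  [0, 0, 0, 0],
  [0, 0, 0, 0],
  [0, 0, 0, 0],
  [0, 0, 0, 0],
])

```text
t: 15.2
eef_pos: [465.0, 80.4, 44.2]
tcp_rot: [3.14, -0.0, 1.559]
ft_force: [0.1, -0.7, 6.9]
opening: 0.593
grip_force: 29.8
```

Emit:
carry_out([
  [0, 0, 0.1, 0],
  [0, 0, 0.2, 0],
  [0, 0, 0.2, 0],
  [0, 0, 0.1, 0],
  [0, 0, 0, 0],
])

```text
t: 15.7
eef_pos: [464.9, 80.4, 74.6]
tcp_rot: [3.14, -0.0, 1.558]
ft_force: [-1.0, 0.5, -5.0]
opening: 0.588
grip_force: 29.8
```

Emit:
carry_out([
  [0, 0, 0, 0],
  [0, 0, 0, 0],
  [0, 0, 0, 0],
  [0, 0, 0, 0],
  [0, 0, 0, 0],
])

```text
t: 16.2
eef_pos: [464.6, 80.4, 73.5]
tcp_rot: [-3.141, 0.0, 1.558]
ft_force: [-0.5, 0.6, -5.1]
opening: 0.59
grip_force: 29.8
```

C is heavy at about 5 N. I'll carry it over the dock.

Emit:
carry_out([
  [0, 0, 0.2, 0],
  [0, 0, 0.4, 0],
  [0, 0, 0.5, 0],
  [0, 0, 0.35, 0],
  [0, 0, 0.15, 0],
])

```text
t: 16.7
eef_pos: [465.1, 80.5, 155.7]
tcp_rot: [3.139, -0.0, 1.558]
ft_force: [0.2, -0.2, -5.1]
opening: 0.59
grip_force: 29.8
```

Emit:
carry_out([
  [0.03, 0.1, 0, 0],
  [0.06, 0.2, 0, 0],
  [0.11, 0.4, 0, 0],
  [0.15, 0.5, 0, 0],
  [0.18, 0.6, 0, 0],
])

```text
t: 17.2
eef_pos: [491.0, 171.6, 152.5]
tcp_rot: [-3.14, 0.0, 1.558]
ft_force: [-0.1, -0.4, -5.2]
opening: 0.588
grip_force: 29.8
```

Emit:
carry_out([
  [0.18, 0.6, 0, -0.1],
  [0.18, 0.6, 0, -0.1],
  [0.18, 0.6, 0, 0],
  [0.15, 0.5, 0, 0],
  [0.15, 0.5, 0, 0],
])

```text
t: 17.7
eef_pos: [532.6, 312.4, 151.9]
tcp_rot: [-3.139, 0.001, 1.538]
ft_force: [-0.5, 0.5, -4.9]
opening: 0.591
grip_force: 29.8
```

Emit:
carry_out([
  [0.11, 0.3, 0, 0],
  [0.04, 0.2, 0, 0],
  [0.02, 0.1, 0, 0],
  [0, 0, 0, 0],
  [0, 0, 0, 0],
])

```text
t: 18.2
eef_pos: [541.4, 339.9, 153.4]
tcp_rot: [-3.141, 0.0, 1.537]
ft_force: [0.4, 0.2, -4.9]
opening: 0.591
grip_force: 29.8
```

Emit:
carry_out([
  [0, 0.1, 0, 0],
  [0, 0, 0, 0],
  [0, 0, 0, 0],
  [0, 0, 0, 0],
  [0, 0, 0, 0],
])

```text
t: 18.7
eef_pos: [541.6, 345.2, 153.7]
tcp_rot: [3.141, 0.0, 1.537]
ft_force: [-0.1, 0.5, -3.8]
opening: 0.592
grip_force: 29.8
```

```bash
python3 - <<'E'
from h import *
print(env.state()["eef_pos"])
a=env.read_camera("top")[...,::-1][130:260,60:320]; b=env.read_camera("scene")[...,::-1][150:330,200:430]
cv2.imwrite("pics/t1.png",np.hstack([cv2.resize(a,(400,200)),cv2.resize(b,(400,313))[:200*1]]) if 0 else np.vstack([cv2.resize(a,(560,280)),cv2.resize(b[30:],(560,320))]))
E
```

```text
[541.64126359 345.24657715 153.71276056]
```

View pics/t1.png

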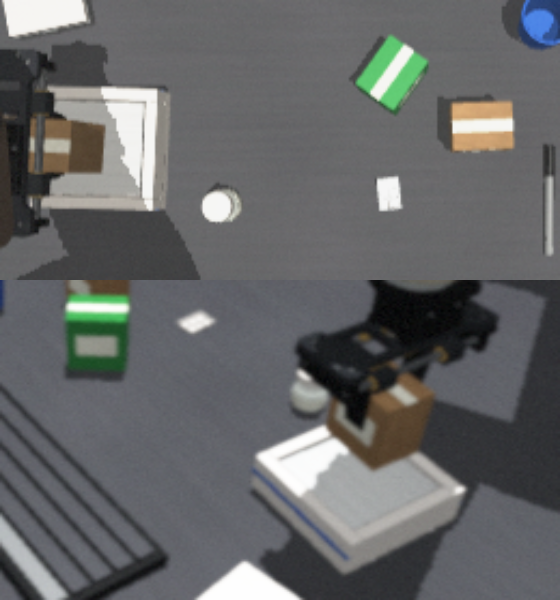

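The picture shows the carton held upright over the dock, with the dock at crop px (105,150), and nothing else has moved. The TCP is 5 mm too far in y, so I'll correct that, then lower slowly.

Emit:
carry_out([
  [0, -0.1, -0.1, 0],
  [0, 0, -0.25, 0],
  [0, 0, -0.3, 0],
  [0, 0, -0.2, 0],
  [0, 0, -0.1, 0],
])

```text
t: 19.3
eef_pos: [541.2, 340.1, 104.5]
tcp_rot: [-3.14, 0.001, 1.537]
ft_force: [0.0, 0.3, -4.4]
opening: 0.591
grip_force: 29.8
```

Emit:
carry_out([
  [0, 0, -0.08, 0],
  [0, 0, -0.06, 0],
  [0, 0, -0.06, 0],
  [0, 0, -0.04, 0],
  [0, 0, 0, 0],
])

```text
t: 19.8
eef_pos: [541.7, 340.5, 94.3]
tcp_rot: [3.141, -0.0, 1.537]
ft_force: [-0.9, -0.2, -2.9]
opening: 0.596
grip_force: 29.8
```

Emit:
carry_out([
  [0, 0, -0.04, 0],
  [0, 0, -0.04, 0],
  [0, 0, -0.04, 0],
  [0, 0, -0.04, 0],
  [0, 0, 0, 0],
])

```text
t: 20.3
eef_pos: [541.7, 340.5, 86.0]
tcp_rot: [3.141, -0.0, 1.537]
ft_force: [0.1, -0.0, -1.8]
opening: 0.597
grip_force: 29.7
```

Emit:
carry_out([
  [0, 0, -0.02, 0],
  [0, 0, -0.02, 0],
  [0, 0, -0.02, 0],
  [0, 0, 0, 0],
  [0, 0, 0, 0],
])

```text
t: 20.8
eef_pos: [541.7, 340.5, 83.2]
tcp_rot: [3.141, -0.0, 1.537]
ft_force: [1.3, 0.7, -1.4]
opening: 0.59
grip_force: 29.8
```

Emit:
carry_out([
  [0, 0, -0.01, 0],
  [0, 0, -0.01, 0],
  [0, 0, 0, 0],
  [0, 0, 0, 0],
  [0, 0, 0, 0],
])

```text
t: 21.3
eef_pos: [541.7, 340.4, 82.3]
tcp_rot: [3.141, -0.0, 1.537]
ft_force: [1.6, 1.4, -0.7]
opening: 0.592
grip_force: 29.8
```

Emit:
carry_out([
  [0, 0, 0, 0],
  [0, 0, 0, 0],
  [0, 0, 0, 0],
  [0, 0, 0, 0],
  [0, 0, 0, 0],
], fingers=-1)

```text
t: 21.8
eef_pos: [541.6, 340.3, 82.1]
tcp_rot: [-3.142, 0.0, 1.537]
ft_force: [0.3, 0.7, 0.2]
opening: 0.959
grip_force: 0.0
```

Emit:
carry_out([
  [0, 0, 0.2, 0],
  [0, 0, 0.4, 0],
  [0, 0, 0.8, 0],
  [0, 0, 0.8, 0],
  [0, 0, 0.6, 0],
])

```text
t: 22.3
eef_pos: [541.8, 340.5, 225.6]
tcp_rot: [3.139, -0.001, 1.538]
ft_force: [-0.2, -0.2, -0.7]
opening: 1.0
grip_force: 0.0
```

Emit:
carry_out([
  [-0.5, -0.8, 0, 0],
  [-0.5, -0.8, 0, 0],
  [-0.5, -0.8, 0, 0],
  [-0.5, -0.8, 0, 0],
  [0, -0.6, 0, 0],
])

```text
t: 22.8
eef_pos: [438.8, 148.8, 223.1]
tcp_rot: [-3.142, 0.0, 1.538]
ft_force: [0.3, 0.1, -0.4]
opening: 0.995
grip_force: 0.0
```

Emit:
carry_out([
  [0, 0, 0, 0],
  [0, 0, 0, 0],
  [0, 0, 0, 0],
  [0, 0, 0, 0],
  [0, 0, 0, 0],
])

```text
t: 23.3
eef_pos: [441.7, 151.0, 222.0]
tcp_rot: [-3.141, 0.0, 1.538]
ft_force: [0.1, 0.4, -1.0]
opening: 1.002
grip_force: 0.0
```

```bash
python3 - <<'E'
from h import *
T=env.read_camera("top")[...,::-1].copy(); b=env.read_camera("scene")[...,::-1][100:330,180:430]
hsv=cv2.cvtColor(T,cv2.COLOR_BGR2HSV);H,S,V=[hsv[...,i].astype(int) for i in range(3)]
w=((V>170)&(S<70)).astype(np.uint8); br=((H<20)&(S>80)&(V>150))
bright=(br|(w>0)).astype(np.uint8)
k=cv2.connectedComponentsWithStats(cv2.morphologyEx(br.astype(np.uint8),cv2.MORPH_CLOSE,np.ones((9,9))))
for c,s in zip(k[3][1:],k[2][1:]):
    if s[4]>200: print(c.round(1),s.tolist(),toworld(c,90).round(1),toworld(c,128).round(1))
cv2.imwrite("pics/t2.png",np.vstack([cv2.resize(T[130:260,60:420],(700,253)),cv2.resize(b,(377,346)) .copy() if 0 else cv2.copyMakeBorder(cv2.resize(b,(377,346)),0,0,0,323,0)]))
E
```

```text
[442.5  71.8] [427, 59, 32, 27, 609] [ 859.2 -551.7   90. ] [ 845.2 -532.1  128. ]
[283.5 188. ] [270, 177, 28, 23, 616] [ 561.6 -133.8   90. ] [ 559.4 -130.8  128. ]
[362.5 194.6] [349, 183, 29, 24, 614] [ 542.5 -335.1   90. ] [ 541.  -324.1  128. ]
[ 92.1 197.6] [77, 186, 31, 24, 637] [543.  355.1  90. ] [541.6 338.6 128. ]
```

View pics/t2.png

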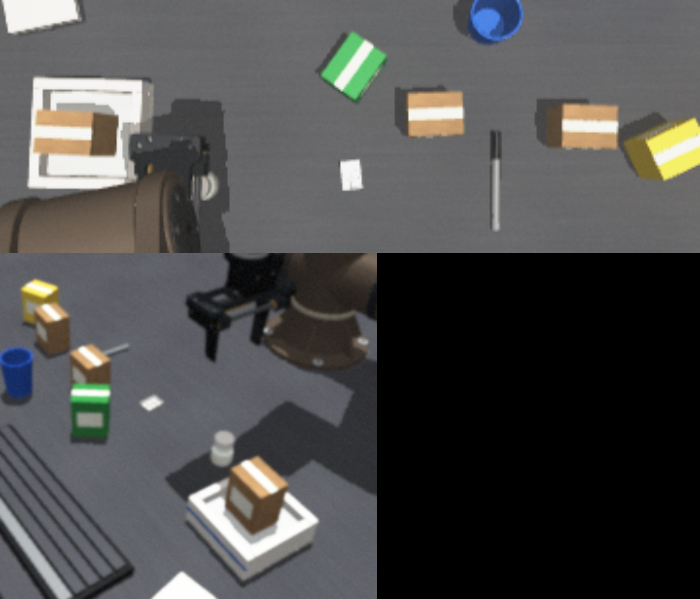

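The heavy carton stands upright in the middle of the dock (top px 92,198, which is (541.6, 338.6) at z=128), with the plate sunk. The light cartons and the other things are where they were.

```bash
python3 -c "
from cell import env
print(env.job_done())"
```

```text
the job is handed in; nothing more can be done
None
```

I hefted all three cartons, set the full one (about 0.5 kg) upright in the middle of the dock plate, which sank under it, left the two light ones upright where they stood, and handed the job in at about 23 s.

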